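# Crank the draw clamp: handle on, bolt head held

## Task

Get the draw clamp ready for tightening: set the square-bored wing handle fully down on the clamp's upright square spindle and let go of it. Then reach down into the narrow gap behind the bracket, grip the square bolt head by its two side flats, turn it until those flats are plumb (upright), and keep holding it there against its spring so it cannot turn; the program finishes while still gripping the head. Leave the plane, the mallet and the tin where they are.

Things in the scene. Friction and masses are not known exactly. Their poses are not given: they have to be found in the camera images.
- clamp: Draw clamp fixed level on the bench, in line along its x axis (+x = spindle to bolt head; yaw within 35 deg). Origin: centre, bench level. All in mm: base plate x -118 to 102, y +-50, top z 10. Green gear housing 68 x 68 centred at x -75, top z 100, on it a steel collar 40 across, top z 104. A tube 40 across at z 85 leads to the bracket.
- gap (a point): Middle of the gap behind the bracket, at floor level: clamp x 60, y 0, z 10 mm; clamp's axes. In clamp mm: steel bracket plate x 26 to 34, y +-38, top z 113; then the 52 wide gap x 34 to 86, open above and at both y ends; then an upright wooden board x 86 to 102, y +-60, top z 85. The bolt head is in the gap, seen from above.
- spindle_seat (a point): Foot of the upright square steel spindle, on the collar: clamp x -75, y 0, z 104 mm. z up, x and y square to the spindle's flats. Spindle 14 mm square, 26 mm tall (square for 22 mm, then a round nose tapering to 9 mm). It stands turned by up to 40 deg from the clamp's axes and is stiff to turn (0.3 N m).
- handle: Loose dark steel wing handle, 0.2 to 0.33 kg, standing on its hub. Origin: centre of the hub's open underside, z up. Hub 36 x 36 mm, 36 high; 16 mm square bore from below, 30 deep, square to x and y (1 mm play a side; all four quarter turns fit). Wing bar on top 86 mm along x, 14 thick along y, z 36 to 60: grip across the thickness. Fully down = origin at spindle_seat.
- bolt_head (a point): Centre of the square bolt head in the gap: clamp x 60, y 0, z 85 mm. Dark steel, 22 x 22 mm across flats, 18 long along the bolt (x); towards the bracket a 12 mm shank. Axes turn with the bolt: x along the bolt (= clamp +x), y and z square to the flats. The side flats face +-y and are plumb when z points straight up.
- bolt (a joint): Turn of the bolt about clamp +x (rad), right-handed: 0 = side flats plumb, positive = head's top leans to the clamp's -y side. Starts at 0.29 to 0.41. A spring (0.4 N m/rad, at rest at 0.35) and friction (0.04 N m) turn it back when let go: about 0.15 to 0.2 N m keeps it at 0. Stops at -0.3 and 0.8.
- plane: Bystander: wooden block plane 240 x 62 x 34 mm (x, y, z) with a steel blade standing up to 82 mm, beyond the clamp. Origin centre of underside.
- mallet: Bystander: wooden mallet lying flat, 280 mm long along x, head a 40 mm cylinder 90 mm long (along y) at x = +110, 40 mm high. Origin under it at bench level.
- tin: Bystander: closed steel tin, 70 mm diameter, 50 mm high. Origin centre of underside.
There are look-alikes about, which are no part of the job. What is shaped like the handle but pink or yellow is not meant.

How it is judged:
By the outcome, as a careful person would: the job done as asked, in the order asked, and still so for the second after the job is handed in, while the arm keeps its last pose, push and grip.
It also fails if it takes over 51 s, if anything falls off the work surface, if the arm or the gripper's body presses on something with over 40 N, if the wrist force passes 120 N, or if a joint passes its speed limit or range.

## Robot

A 7-joint arm with a two-finger parallel gripper is mounted at the origin on the work surface. World frame = base frame: x ahead of the robot, y to its left, z up, the work surface at z = 0. Lengths are in m, angles in rad, forces in N, time in s.
With the tool pointing down it reaches from about 0.4 to 0.925 m from the base axis. Payload 5.6 kg.
Tool frame: the origin (TCP) lies on the centre line of the jaws, within the pads' length; the fingertips stand ahead of it and the grasp point (between the pads) is the TCP (r.tcp_to_tips is the z of the fingertips in the tool frame, in m); z points along the fingers, y is the line along which they close (so a half turn about z gives the same grasp; the last joint's range is limited). The gripper opens to 85 mm and grips with 20 to 120 N. Pads are 22 mm wide; open, the fingers measure 114 mm over their backs; the gripper's body (76 mm by 85 mm) begins 54 mm behind the grasp point. The pads swing forward as they close: fully open they stand 13 mm farther back than shut.
Start: joints at [-1.346, 0.468, -0.012, 1.603, 0.006, 1.071, -0.056], TCP at [0.172, 0.627, 0.25] pointing down, gripper open.
Joint ranges: [-2.53, 2.53], [-0.31, 2.02], [-1.57, 1.55], [0.28, 2.44], [-1.29, 4.43], [0.15, 1.84], [-2.92, 2.92]. Speed limits (rad/s): [2.57, 2.57, 3.14, 3.14, 3.14, 3.14, 3.14].

## Interface

Orientations are given as a rotation vector (axis times angle).
In Python, from station import r gives the robot as it stands. The module is installed in compiled form; this text tells all that it offers.
- The arm moves only by the shell command python3 -m creep 'ROWS' [OPENING] [FORCE]. ROWS is JSON, a list of rows, each an object of numbers: "tx", "ty", "tz": the shift along the tool's x, y, z in m; "twist": the turn about the tool's z in rad. A call has 1 to 5 rows; each row shifts and turns the commanded pose from where the row before left it, along the tool's axes as they then stand; what a row does not reach is not made up. A row lasts 1/8 s, in which the tool goes at most 62.5 mm and 10.7 degrees, less where a joint would pass 70% of its speed; a pose out of reach is approached as far as the arm can. A call is refused whole if a number of a shift passes 0.0625 or a number of a turn 0.188, either way. A call with a gripper value outside its range is refused whole. OPENING is the closure in counts, from 0 (fully open) to 255 (shut), set as the call begins (- or left out, the last holds). The fingers move at their own pace and stop on an object; FORCE is the grip in N (left out, the last holds). Time passes only in rows, so rows that do not move let the fingers close. It gives the time, the measured TCP pose, the force, the opening and the grip force at its end, in the units of the state.
- r.get_state(): the state, without advancing time (a new reading comes with each control period).
- r.get_image(name): name is "scene" or "top" or "wrist"; returns the picture (420x560x3 uint8, blue, green, red); there is no depth.
- r.calibration(name): a dict with "fov_y" (degrees; the focal length in pixels is half the picture's height over the tangent of half this angle, whatever the lens; pixels are square), "cx", "cy" (the principal point, pixels), "extrinsics" (4x4, takes a point from camera to world coordinates). Camera axes: x right, y down, z forward; pixel columns grow to the right and rows downward; lengths in m; the calibration is good to about 2 mm. A picture is of the moment at which its call begins: read the wrist's pose just before it. calibration takes no time and is no camera call; for the wrist camera it gives the pose at the moment of the call.
- r.hand_in(): hands the job in; it is judged then, once.
The state is a dict: "time": time; "joint_positions": joint angles; "dq": joint speeds; "joint_torque": joint torques, N m; "eef_pos": TCP position; "eef_rot": TCP orientation; "ft_force": force on the tool from outside, world axes, zero at the start; "torque": the same for the moment, N m; "grip_width": finger opening in m; "grip_force": force on a finger pad.
Only numpy, scipy, OpenCV 4.12 (cv2) and the standard library are available. Lean on these libraries where they do the work, as an engineer would, in place of code of your own. Each camera call takes 0.05 s, during which the arm holds its last target. There are 200 camera calls.

## Working session

There is one attempt and no reset: what is moved stays moved. The work goes in short steps, Python scripts to look and compute and a shell command to move; the robot and the scene stay as the last step left them, time stands still between calls to the robot, and variables do not carry over. Pictures are saved under pics/ and viewed, at most 10 in all, crops included, and the job is handed in when it is done.

```bash
mkdir -p pics
python3 - <<'E'
from station import r
import cv2,numpy as np
np.set_printoptions(precision=4,suppress=True)
s=r.get_state();print(s['time'],s['eef_pos'],s['eef_rot'],s['grip_width'],r.tcp_to_tips)
for n in("top","scene"):
    c=r.calibration(n);print(n,c['fov_y'],c['cx'],c['cy'],np.array(c['extrinsics']))
    cv2.imwrite(f'pics/{n}.png',r.get_image(n))
E
```

```text
0.0 [0.1719 0.6263 0.2493] [-0.4194 -3.1133  0.0028] 0.08543773375120697 0.019
top 54.25307950474448 275.8551391554892 211.86984767621618 [[-0.0226 -0.9915  0.1284  0.4952]
 [-0.9995  0.0253  0.0198  0.0013]
 [-0.0228 -0.1278 -0.9915  1.3465]
 [ 0.      0.      0.      1.    ]]
scene 46.997206863444774 282.84560047349765 215.17674904414807 [[ 0.6599  0.4458 -0.6048  1.446 ]
 [ 0.7513 -0.3965  0.5276 -0.6813]
 [-0.0046 -0.8026 -0.5965  0.8711]
 [ 0.      0.      0.      1.    ]]
```

View pics/top.png

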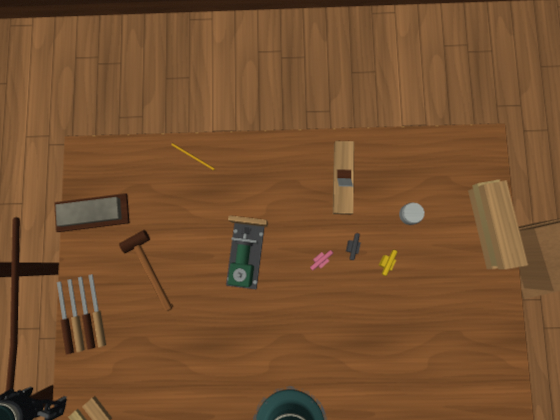

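View pics/scene.png

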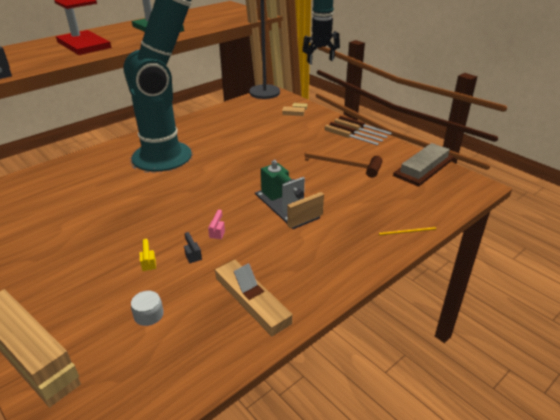

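The top view shows the clamp with its spindle at about (240,274) and its board at (247,220). The dark handle is at (354,246), with the pink and yellow look-alikes on either side. Next I'll enlarge both.

```bash
cat > h.py <<'E'
from station import r
import cv2,numpy as np
from scipy.spatial.transform import Rotation as R
np.set_printoptions(precision=4,suppress=True)
def cam(n):
    c=r.calibration(n);f=210/np.tan(np.radians(c['fov_y'])/2)
    return f,c['cx'],c['cy'],np.array(c['extrinsics'])
def ray(C,u,v,z):
    f,cx,cy,E=C;d=E[:3,:3]@[(u-cx)/f,(v-cy)/f,1];o=E[:3,3]
    return o+d*(z-o[2])/d[2]
def proj(C,P):
    f,cx,cy,E=C;p=(np.atleast_2d(P)-E[:3,3])@E[:3,:3]
    return np.c_[cx+f*p[:,0]/p[:,2],cy+f*p[:,1]/p[:,2]]
def st():
    s=r.get_state();print('t',s['time'],'p',np.array(s['eef_pos']),'R',R.from_rotvec(s['eef_rot']).as_matrix().ravel(),'F',np.array(s['ft_force']),'w',s['grip_width'],'gf',s['grip_force']);return s
E
python3 - <<'E'
from h import *
i=cv2.imread('pics/top.png')
a=cv2.resize(i[205:300,215:280],None,fx=6,fy=6,interpolation=cv2.INTER_CUBIC)
b=cv2.resize(i[225:272,330:380],None,fx=8,fy=8,interpolation=cv2.INTER_CUBIC)
o=np.zeros((570,800,3),np.uint8);o[:,:390]=a;o[:376,395:795]=b
cv2.imwrite('pics/crop.png',o)
C=cam('top')
print(ray(C,240,274,.13),ray(C,247,220,.085),ray(C,354,246,.06))
E
```

```text
[0.4711 0.1352 0.13  ] [0.6353 0.1165 0.085 ] [ 0.5482 -0.2143  0.06  ]
```

View pics/crop.png

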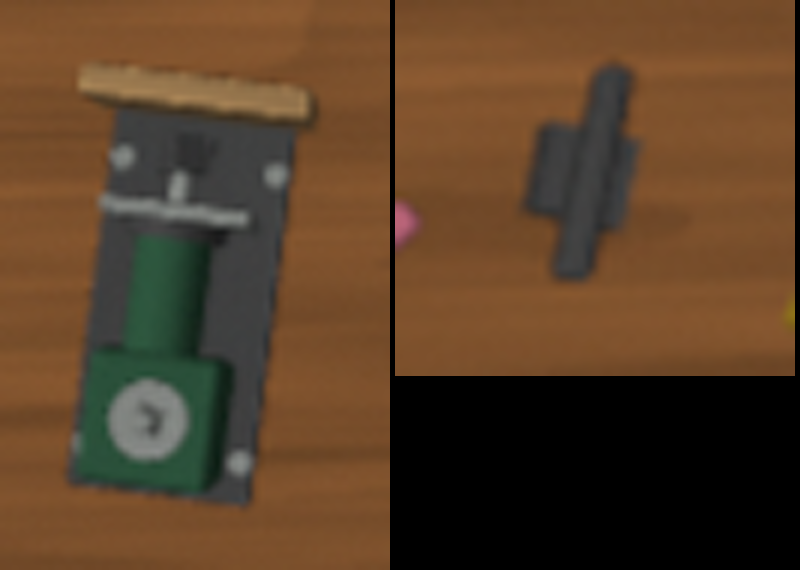

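The crop shows the collar centre at about (239.7,275) with a small rotated spindle. The handle bar runs from (357.4,233.5) to (351.9,259.6), and the bolt head is dark at about (247,230).

Run:
```python
from h import *
C=cam('top')
a,b=ray(C,357.4,233.5,.06),ray(C,351.9,259.6,.06);print('handle',a,b,(a+b)/2,np.linalg.norm(a-b),np.degrees(np.arctan2(*(a-b)[1::-1])))
c=ray(C,239.7,275,.104);print('collar',c)
a,b=ray(C,228.7,218,.085),ray(C,266.7,222.5,.085);d=a-b;print('board',a,b,np.linalg.norm(d),np.degrees(np.arctan2(-d[0],d[1])),np.linalg.norm((a+b)/2-c))
s=st();W=cam('wrist');Rt=R.from_rotvec(s['eef_rot']).as_matrix()
print(W[0:3],Rt.T@(W[3][:3,3]-s['eef_pos']),Rt.T@W[3][:3,:3])
```

```text
handle [ 0.5869 -0.2267  0.06  ] [ 0.5063 -0.2058  0.06  ] [ 0.5466 -0.2163  0.06  ] 0.08334675300785685 -14.51684010548562
collar [0.4677 0.139  0.104 ]
board [0.643  0.1733 0.085 ] [0.626  0.0555 0.085 ] 0.11902677279049177 -8.206638197600746 0.1697347757085699
t 0.1 p [0.1719 0.6264 0.2494] R [-0.9643  0.2647 -0.0003  0.2647  0.9643 -0.0016 -0.0001 -0.0016 -1.    ] F [ 0.6246  0.6906 -0.3937] w 0.08528632292404034 gf 0.0
(np.float64(297.41138572554735), 281.08647342223077, 213.40290947585666) [ 0.0755  0.0001 -0.123 ] [[ 0.0016 -0.9553 -0.2956]
 [ 1.      0.0016  0.0005]
 [-0.     -0.2956  0.9553]]
```

Cross-checks hold: bar 83 mm (given 86), board 119 mm (120), and spindle to board 169 mm (169). Clamp yaw is about -8.3°. Next I'll bring the wrist camera over the spindle.

```bash
M='{"tx":-0.0415,"ty":-0.0392,"tz":0.003}'; python3 -m creep '[{"tx":-0.0415,"ty":-0.0392,"tz":0.003},{"tx":-0.0415,"ty":-0.0392,"tz":0.003},{"tx":-0.0415,"ty":-0.0392,"tz":0.003},{"tx":-0.0415,"ty":-0.0392,"tz":0.003},{"tx":-0.0415,"ty":-0.0392,"tz":0.003}]' 
python3 -m creep '[{"tx":-0.0415,"ty":-0.0392,"tz":0.003},{"tx":-0.0415,"ty":-0.0392,"tz":0.003},{"tx":-0.0415,"ty":-0.0392,"tz":0.003},{"tx":-0.0415,"ty":-0.0392,"tz":0.003},{"tx":-0.0415,"ty":-0.0392,"tz":0.003}]'
python3 -m creep '[{"tx":0},{"tx":0}]'
python3 - <<'E'
from h import *
s=st();W=cam('wrist');i=r.get_image('wrist')
cv2.imwrite('pics/w1.png',i);np.save('w1.npy',np.array([*W[:3],*W[3].ravel()]))
x,y=proj(W,[.468,.139,.126])[0].round().astype(int);print(x,y)
c=cv2.resize(i[max(y-45,0):y+45,x-60:x+60],None,fx=6,fy=6,interpolation=cv2.INTER_CUBIC);cv2.imwrite('pics/w1c.png',c);print(c.shape)
E
```

```text
t 0.1 p [0.1719 0.6264 0.2494] R [-0.9643  0.2647 -0.0003  0.2647  0.9643 -0.0016 -0.0001 -0.0016 -1.    ] F [ 0.6246  0.6906 -0.3937] w 0.08528632292404034 gf 0.0
-25 522$[0]: bad value
$[0]: bad value
$[0]: bad value
Traceback (most recent call last):
cv2.error: OpenCV(4.12.0) /io/opencv/modules/imgproc/src/resize.cpp:4208: error: (-215:Assertion failed) !ssize.empty() in function 'resize'
```

The call was refused, possibly because every key is required.

```bash
python3 -m creep '[{"tx":-0.0415,"ty":-0.0392,"tz":0.003,"twist":0},{"tx":-0.0415,"ty":-0.0392,"tz":0.003,"twist":0},{"tx":-0.0415,"ty":-0.0392,"tz":0.003,"twist":0},{"tx":-0.0415,"ty":-0.0392,"tz":0.003,"twist":0},{"tx":-0.0415,"ty":-0.0392,"tz":0.003,"twist":0}]'
```

```text
time: 0.78
eef_pos: [0.321, 0.3811, 0.2352]
eef_rot: [0.42, 3.113, 0.0]
ft_force: [0.9, -0.2, -0.4]
grip_width: 0.0856
grip_force: 0.0
```

```bash
python3 -m creep '[{"tx":-0.0415,"ty":-0.0392,"tz":0.003,"twist":0},{"tx":-0.0415,"ty":-0.0392,"tz":0.003,"twist":0},{"tx":-0.0415,"ty":-0.0392,"tz":0.003,"twist":0},{"tx":-0.0415,"ty":-0.0392,"tz":0.003,"twist":0},{"tx":-0.0415,"ty":-0.0392,"tz":0.003,"twist":0}]' 
python3 -m creep '[{"tx":0,"ty":0,"tz":0,"twist":0},{"tx":0,"ty":0,"tz":0,"twist":0}]'
python3 - <<'E'
from h import *
s=st();W=cam('wrist');i=r.get_image('wrist')
cv2.imwrite('pics/w1.png',i);np.save('w1.npy',np.array([*W[:3],*W[3].ravel()]))
x,y=proj(W,[.468,.139,.126])[0].round().astype(int);print(x,y)
c=cv2.resize(i[max(y-45,0):y+45,x-60:x+60],None,fx=6,fy=6,interpolation=cv2.INTER_CUBIC);cv2.imwrite('pics/w1c.png',c);print(c.shape)
E
```

```text
time: 1.4
eef_pos: [0.4692, 0.1374, 0.2203]
eef_rot: [0.419, 3.113, 0.001]
ft_force: [0.5, 1.0, 0.2]
grip_width: 0.0854
grip_force: 0.0
time: 1.65
eef_pos: [0.4681, 0.1394, 0.2201]
eef_rot: [-0.419, -3.113, -0.0]
ft_force: [-0.4, 0.1, -0.4]
grip_width: 0.0854
grip_force: 0.0
t 1.65 p [0.4681 0.1394 0.2201] R [-0.9644  0.2646 -0.0007  0.2646  0.9644  0.0003  0.0007  0.0001 -1.    ] F [-0.3603  0.1488 -0.4428] w 0.08538213538244133 gf 0.0
280 224
(540, 720, 3)
```

View pics/w1c.png

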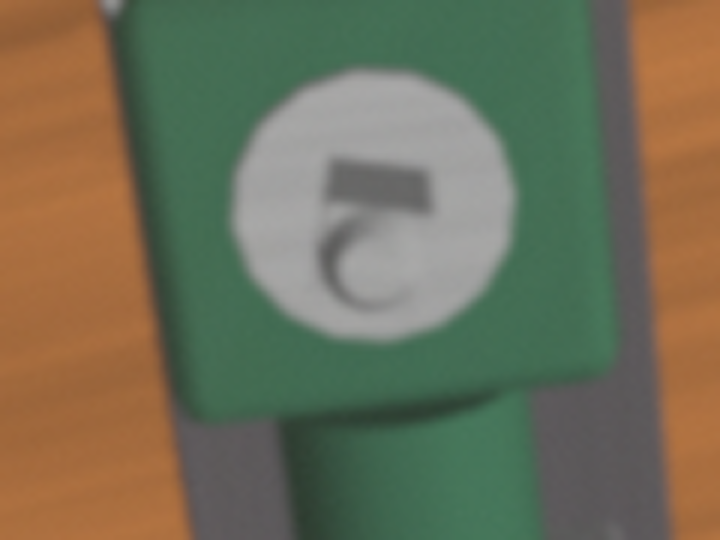

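The crop shows the spindle's near face, with its foot edge from (332,158) to (425,170) and its top edge from (322,200) to (432,213). The collar centre is at about (374,205). I'll refine these by projecting a model over the picture.

Run:
```python
from h import *
a=np.load('w1.npy');W=(a[0],a[1],a[2],a[3:].reshape(4,4))
px=lambda x,y:((x+.5)/6-.5+220,(y+.5)/6-.5+179)
for nm,p,q,z in(('foot',(332,158),(425,170),.104),('top',(322,200),(432,213),.126)):
    P,Q=ray(W,*px(*p),z),ray(W,*px(*q),z);d=Q-P;n=np.array([-d[1],d[0],0])/np.linalg.norm(d)
    if n[0]<0:n=-n
    print(nm,P,Q,np.linalg.norm(d),np.degrees(np.arctan2(d[1],d[0]))%90,(P+Q)/2+.007*n)
print('collar',ray(W,*px(374,205),.104))
i=cv2.imread('pics/w1.png')
# collar by segmentation
hsv=cv2.cvtColor(i,cv2.COLOR_BGR2HSV);m=((hsv[...,1]<40)&(hsv[...,2]>130)).astype(np.uint8)
m=cv2.morphologyEx(m,cv2.MORPH_CLOSE,np.ones((15,15)))
n,l,s,c=cv2.connectedComponentsWithStats(m);k=l[224,280];print(k,s[k],c[k])
cs,_=cv2.findContours((l==k).astype(np.uint8),0,1);e=cv2.fitEllipse(max(cs,key=len));print(e,ray(W,*e[0],.104))
# nose top 9mm circle at crop (372,278)
print('nose',ray(W,*px(374,277),.13))
```

```text
foot [0.4581 0.1371 0.104 ] [0.4632 0.1491 0.104 ] 0.01305994063769643 67.11584391154419 [0.4671 0.1404 0.104 ]
top [0.4573 0.1364 0.126 ] [0.4627 0.1495 0.126 ] 0.014109899693495012 67.69949869826252 [0.4665 0.1403 0.126 ]
collar [0.4662 0.1409 0.104 ]
3 [ 259  191   47   45 1659] [281.9054 212.8385]
((281.90716552734375, 212.83580017089844), (44.015865325927734, 46.15597152709961), 81.23773193359375) [0.4663 0.1409 0.104 ]
nose [0.4677 0.1404 0.13  ]
```

The spindle is at (0.4667, 0.1405) with yaw of about -22.5° (mod 90). Next is the handle.

```bash
python3 -m creep '[{"tx":-0.0243,"ty":-0.046,"tz":0,"twist":0},{"tx":-0.0243,"ty":-0.046,"tz":0,"twist":0},{"tx":-0.0243,"ty":-0.046,"tz":0.01,"twist":0},{"tx":-0.0243,"ty":-0.046,"tz":0.01,"twist":0},{"tx":-0.0243,"ty":-0.046,"tz":0.01,"twist":0}]' >/dev/null
python3 -m creep '[{"tx":-0.0243,"ty":-0.046,"tz":0.01,"twist":0},{"tx":-0.0243,"ty":-0.046,"tz":0.01,"twist":0},{"tx":0,"ty":0,"tz":0,"twist":0}]'
python3 - <<'E'
from h import *
s=st();W=cam('wrist');i=r.get_image('wrist')
cv2.imwrite('pics/w2.png',i);np.save('w2.npy',np.array([*W[:3],*W[3].ravel()]))
x,y=proj(W,[.5466,-.2163,.05])[0].round().astype(int);print(x,y)
x0,y0=x-130,max(y-100,0);print(x0,y0)
c=cv2.resize(i[y0:y0+200,x0:x0+260],None,fx=3,fy=3,interpolation=cv2.INTER_CUBIC);cv2.imwrite('pics/w2c.png',c);print(c.shape)
E
```

```text
time: 2.7
eef_pos: [0.547, -0.2194, 0.1694]
eef_rot: [-0.425, -3.112, 0.003]
ft_force: [-0.2, 0.3, -0.7]
grip_width: 0.0851
grip_force: 0.0
t 2.7 p [ 0.547  -0.2194  0.1694] R [-0.9633  0.2684 -0.0012  0.2684  0.9633 -0.0017  0.0007 -0.002  -1.    ] F [-0.1532  0.3038 -0.6817] w 0.08514265841730007 gf 0.0
284 213
154 113
(600, 780, 3)
```

View pics/w2c.png

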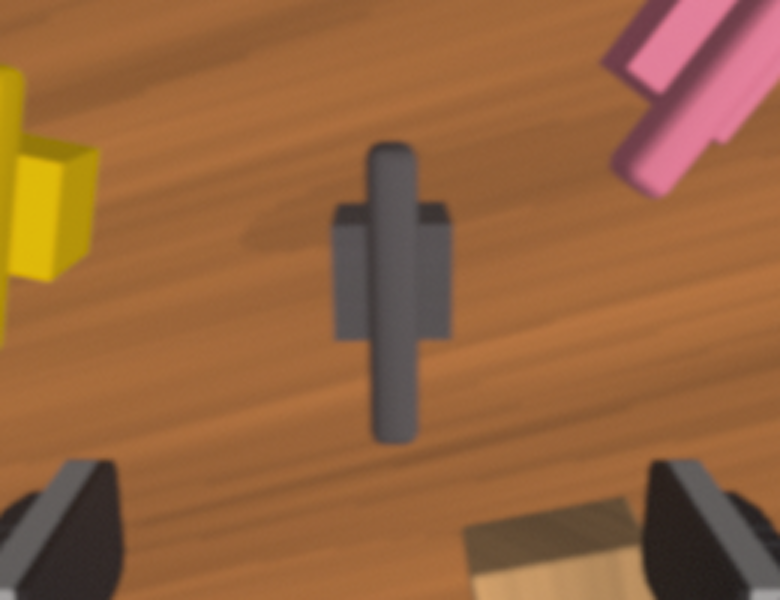

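The bar runs along the image from about (392,148) to (395,441) in the crop.

Run:
```python
from h import *
a=np.load('w2.npy');W=(a[0],a[1],a[2],a[3:].reshape(4,4))
px=lambda x,y:((x+.5)/3-.5+154,(y+.5)/3-.5+113)
P,Q=ray(W,*px(391.5,150),.06),ray(W,*px(394.5,441),.06);d=Q-P
print(P,Q,np.linalg.norm(d),np.degrees(np.arctan2(d[1],d[0])),(P+Q)/2)
A,B=[ray(W,*px(*p),.036) for p in((334,339),(452,339))];A2,B2=[ray(W,*px(*p),.036) for p in((333,224),(451,224))]
print('hub',(A+B+A2+B2)/4,np.linalg.norm(A-B),np.linalg.norm(A-A2))
s=st();Rt=R.from_rotvec(s['eef_rot']).as_matrix();print(Rt.T@((P+Q)/2-s['eef_pos']))
```

```text
[ 0.5043 -0.2051  0.06  ] [ 0.5845 -0.2262  0.06  ] 0.08287233106366602 -14.707027057359737 [ 0.5444 -0.2156  0.06  ]
hub [ 0.5455 -0.2159  0.036 ] 0.035953863183569405 0.035711542884472806
t 2.75 p [ 0.5472 -0.2166  0.1696] R [-0.9641  0.2655 -0.0012  0.2655  0.9641  0.0003  0.0013 -0.     -1.    ] F [ 0.2246  1.5403 -0.257 ] w 0.08542517733092202 gf 0.0
[0.0028 0.0002 0.1096]
```

```bash
python3 -m creep '[{"tx":0.0009,"ty":0,"tz":0.05,"twist":-0.01},{"tx":0.001,"ty":0.0002,"tz":0.045,"twist":0},{"tx":0,"ty":0,"tz":0.0155,"twist":0},{"tx":0,"ty":0,"tz":0,"twist":0}]'
python3 -m creep '[{"tx":0,"ty":0,"tz":0,"twist":0},{"tx":0,"ty":0,"tz":0,"twist":0},{"tx":0,"ty":0,"tz":0,"twist":0},{"tx":0,"ty":0,"tz":0,"twist":0},{"tx":0,"ty":0,"tz":0,"twist":0}]' 255 70
python3 -m creep '[{"tx":0,"ty":0,"tz":0,"twist":0},{"tx":0,"ty":0,"tz":0,"twist":0},{"tx":0,"ty":0,"tz":0,"twist":0}]'
```

```text
time: 3.25
eef_pos: [0.5457, -0.2143, 0.0596]
eef_rot: [-0.401, -3.115, -0.001]
ft_force: [0.3, 0.6, 0.2]
grip_width: 0.0852
grip_force: 0.0
time: 3.88
eef_pos: [0.5458, -0.2161, 0.0603]
eef_rot: [0.404, 3.115, -0.0]
ft_force: [-1.9, -0.6, 4.1]
grip_width: 0.0128
grip_force: 70.0
time: 4.25
eef_pos: [0.5458, -0.2161, 0.0604]
eef_rot: [0.404, 3.115, 0.0]
ft_force: [-1.2, 0.2, 4.9]
grip_width: 0.0121
grip_force: 70.2
```

```bash
python3 -m creep '[{"tx":0,"ty":0,"tz":-0.03,"twist":0},{"tx":0,"ty":0,"tz":-0.055,"twist":0},{"tx":0,"ty":0,"tz":-0.055,"twist":0},{"tx":0,"ty":0,"tz":-0.02,"twist":0}]'
python3 -m creep '[{"tx":0.0239,"ty":0.0464,"tz":0,"twist":0},{"tx":0.0239,"ty":0.0464,"tz":0,"twist":0},{"tx":0.0239,"ty":0.0464,"tz":0,"twist":0},{"tx":0.0239,"ty":0.0464,"tz":0,"twist":0},{"tx":0.0239,"ty":0.0464,"tz":0,"twist":0}]'
python3 -m creep '[{"tx":0.0239,"ty":0.0464,"tz":0,"twist":0},{"tx":0.0239,"ty":0.0464,"tz":0,"twist":0},{"tx":0,"ty":0,"tz":0,"twist":0.134},{"tx":0,"ty":0,"tz":0,"twist":0},{"tx":0,"ty":0,"tz":0,"twist":0}]'
python3 - <<'E'
from h import *
W=cam('wrist');s=st();i=r.get_image('wrist')
a=np.arctan2(*R.from_rotvec(s['eef_rot']).as_matrix()[1::-1,0]);print(np.degrees(a))
Rt=R.from_rotvec(s['eef_rot']).as_matrix();print('d tool',Rt.T@(np.array([.4667,.1405,.104])-s['eef_pos']))
np.save('w3.npy',np.array([*W[:3],*W[3].ravel()]));cv2.imwrite('pics/w3.png',i)
print(proj(W,s['eef_pos']))
c=cv2.resize(i[100:400,140:420],None,fx=2,fy=2,interpolation=cv2.INTER_CUBIC);cv2.imwrite('pics/w3c.png',c)
E
```

```text
time: 4.75
eef_pos: [0.5465, -0.2164, 0.2228]
eef_rot: [0.404, 3.111, -0.001]
ft_force: [0.3, 0.1, -3.1]
grip_width: 0.0124
grip_force: 69.3
time: 5.38
eef_pos: [0.488, 0.0405, 0.2193]
eef_rot: [-0.404, -3.115, 0.0]
ft_force: [1.5, -0.2, -2.4]
grip_width: 0.0121
grip_force: 69.3
time: 6.0
eef_pos: [0.4665, 0.14, 0.2195]
eef_rot: [-0.61, -3.081, 0.001]
ft_force: [-0.1, -0.1, -2.3]
grip_width: 0.0125
grip_force: 69.3
t 6.0 p [0.4665 0.14   0.2195] R [-0.9245  0.3813 -0.0006  0.3813  0.9245 -0.0005  0.0003 -0.0007 -1.    ] F [-0.1159 -0.0686 -2.3477] w 0.012477432870938525 gf 69.28556799888611
157.58650753251024
d tool [-0.0001  0.0006  0.1155]
[[280.5326 289.5535]]
```

View pics/w3c.png

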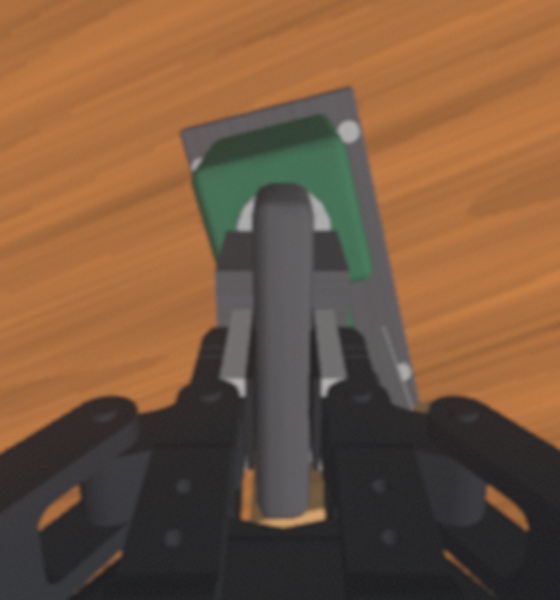

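The handle hangs straight in the jaws. The hub's near top edge is at crop row 271 and the bar ends are at rows 187 and 516. I'll check its offset from the TCP.

Run:
```python
from h import *
a=np.load('w3.npy');W=(a[0],a[1],a[2],a[3:].reshape(4,4))
px=lambda x,y:((x+.5)/2-.5+140,(y+.5)/2-.5+100)
s=st();Rt=R.from_rotvec(s['eef_rot']).as_matrix();p=np.array(s['eef_pos'])
f=lambda x,y,z:Rt.T@(ray(W,*px(x,y),z)-p)
print('hub edge(exp 18)',f(283,271,.1951),'L',f(217,271,.1951),'R',f(350,271,.1951))
print('hub low edge z.159',f(283,231,.159),f(228,231,.159),f(338,231,.159))
print('bar',f(283,187,.2191),f(284,516,.2191))
```

```text
t 6.05 p [0.4666 0.14   0.2196] R [-0.9243  0.3818 -0.0004  0.3818  0.9243 -0.0004  0.0002 -0.0005 -1.    ] F [-0.1757 -0.8826 -2.1128] w 0.012514205398030944 gf 69.28705930709839
hub edge(exp 18) [0.0179 0.0003 0.0245] L [ 0.0179 -0.0172  0.0245] R [0.018  0.0181 0.0245]
hub low edge z.159 [0.0176 0.0003 0.0606] [ 0.0176 -0.0175  0.0606] [0.0177 0.0181 0.0606]
bar [0.0464 0.0002 0.0005] [-0.0397  0.0007  0.0005]
```

```bash
python3 -m creep '[{"tx":0,"ty":0.0004,"tz":0.022,"twist":0},{"tx":0,"ty":0,"tz":0,"twist":0}]'
python3 -m creep '[{"tx":0,"ty":0,"tz":0.006,"twist":0},{"tx":0,"ty":0,"tz":0.006,"twist":0}]'
```

```text
time: 6.3
eef_pos: [0.4658, 0.1401, 0.1966]
eef_rot: [-0.612, -3.079, 0.003]
ft_force: [-0.2, -0.2, -2.1]
grip_width: 0.0124
grip_force: 69.2
time: 6.55
eef_pos: [0.4671, 0.1412, 0.186]
eef_rot: [0.612, 3.081, 0.001]
ft_force: [0.5, 0.8, -1.9]
grip_width: 0.0124
grip_force: 69.2
```

```bash
python3 -m creep '[{"tx":0,"ty":0,"tz":0.003,"twist":0},{"tx":0,"ty":0,"tz":0.003,"twist":0},{"tx":0,"ty":0,"tz":0,"twist":0}]'
python3 -m creep '[{"tx":0,"ty":0,"tz":0.003,"twist":0},{"tx":0,"ty":0,"tz":0.003,"twist":0},{"tx":0,"ty":0,"tz":0,"twist":0}]'
```

```text
time: 6.92
eef_pos: [0.4666, 0.1412, 0.1797]
eef_rot: [-0.611, -3.081, 0.0]
ft_force: [0.2, -0.5, -2.4]
grip_width: 0.0122
grip_force: 69.3
time: 7.3
eef_pos: [0.4665, 0.1412, 0.1735]
eef_rot: [-0.611, -3.081, 0.001]
ft_force: [0.1, -0.3, -3.1]
grip_width: 0.0125
grip_force: 69.3
```

```bash
python3 -m creep '[{"tx":0,"ty":0,"tz":0.004,"twist":0},{"tx":0,"ty":0,"tz":0.003,"twist":0},{"tx":0,"ty":0,"tz":0.002,"twist":0},{"tx":0,"ty":0,"tz":0,"twist":0}]'
python3 -m creep '[{"tx":0,"ty":0,"tz":0.001,"twist":0},{"tx":0,"ty":0,"tz":0,"twist":0}]'
```

```text
time: 7.8
eef_pos: [0.4667, 0.1412, 0.1646]
eef_rot: [-0.612, -3.081, 0.0]
ft_force: [0.4, 1.0, -2.1]
grip_width: 0.0122
grip_force: 69.3
time: 8.05
eef_pos: [0.4669, 0.1412, 0.1643]
eef_rot: [0.612, 3.081, 0.0]
ft_force: [-2.2, -1.6, 4.0]
grip_width: 0.0126
grip_force: 70.2
```

The handle bottomed out on the collar with light contact at the predicted height. Now I'll release it, rise, and go over the gap.

```bash
python3 -m creep '[{"tx":0,"ty":0,"tz":0,"twist":0},{"tx":0,"ty":0,"tz":0,"twist":0},{"tx":0,"ty":0,"tz":0,"twist":0},{"tx":0,"ty":0,"tz":0,"twist":0},{"tx":0,"ty":0,"tz":0,"twist":0}]' 0
python3 -m creep '[{"tx":0,"ty":0,"tz":-0.03,"twist":0},{"tx":0,"ty":0,"tz":-0.05,"twist":0},{"tx":-0.0437,"ty":0.0109,"tz":-0.005,"twist":0},{"tx":-0.0437,"ty":0.0109,"tz":0,"twist":0},{"tx":-0.0436,"ty":0.0108,"tz":0,"twist":0}]'
python3 -m creep '[{"tx":0,"ty":0,"tz":0,"twist":-0.123},{"tx":0,"ty":0,"tz":0,"twist":-0.123},{"tx":0,"ty":0,"tz":0,"twist":0}]'
python3 - <<'E'
from h import *
W=cam('wrist');s=st();i=r.get_image('wrist')
np.save('w4.npy',np.array([*W[:3],*W[3].ravel()]));cv2.imwrite('pics/w4.png',i)
print(proj(W,[[.6003,.1213,.096],[.4667,.1408,.164]]))
c=cv2.resize(i[120:330,140:420],None,fx=2.8,fy=2.8,interpolation=cv2.INTER_CUBIC);cv2.imwrite('pics/w4c.png',c)
E
```

```text
time: 8.68
eef_pos: [0.4667, 0.1412, 0.1638]
eef_rot: [0.612, 3.081, 0.0]
ft_force: [0.6, -0.0, -0.3]
grip_width: 0.0854
grip_force: 0.0
time: 9.3
eef_pos: [0.6016, 0.1213, 0.2492]
eef_rot: [0.611, 3.081, 0.001]
ft_force: [0.5, 0.3, 0.7]
grip_width: 0.0855
grip_force: 0.0
time: 9.68
eef_pos: [0.6002, 0.1212, 0.2485]
eef_rot: [-0.231, -3.133, -0.0]
ft_force: [0.3, -0.1, -0.5]
grip_width: 0.0852
grip_force: 0.0
t 9.675 p [0.6002 0.1212 0.2485] R [-0.9892  0.1468 -0.0004  0.1468  0.9892  0.0001  0.0004 -0.     -1.    ] F [ 0.3441 -0.0907 -0.5229] w 0.08517595103484164 gf 0.0
[[280.9618 203.8324]
 [280.7104  19.017 ]]
```

View pics/w4c.png

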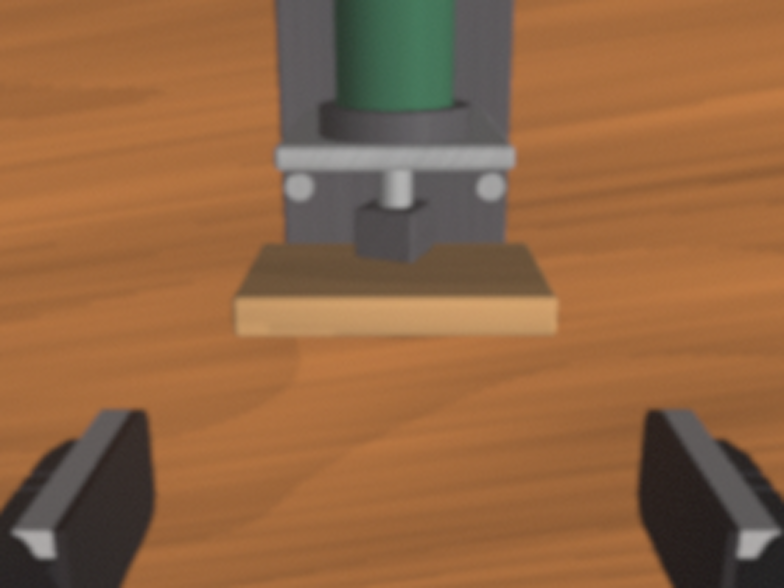

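The view is square to the clamp. The bracket top edge spans (277..515, 147..168) in the crop, the board top (235..556, 297..335), and the tilted head (357..430, 202..260).

Run:
```python
from h import *
a=np.load('w4.npy');W=(a[0],a[1],a[2],a[3:].reshape(4,4))
px=lambda x,y:((x+.5)/2.8-.5+140,(y+.5)/2.8-.5+120)
s=st();Rt=R.from_rotvec(s['eef_rot']).as_matrix();p=np.array(s['eef_pos'])
f=lambda x,y,z:(Rt.T@(ray(W,*px(x,y),z)-p))[:2]*1000
print('bracket far edge x34',f(277,168,.113),f(515,168,.113),'near x26',f(277,147,.113))
print('board x86',f(235,297,.085),f(556,297,.085),'x102',f(235,335,.085),f(556,335,.085))
print('head top edge .099 near/far',f(400,202,.0985),f(400,260,.0985),'left',f(357,230,.0916),'right',f(430,206,.0985))
```

```text
t 9.725 p [0.6002 0.1212 0.2487] R [-0.989   0.1478 -0.0002  0.1478  0.989   0.      0.0002  0.     -1.    ] F [-0.2178 -0.3156  0.5864] w 0.0856003473893347 gf 0.0
bracket far edge x34 [ 26.4169 -37.137 ] [26.6114 37.5802] near x26 [ 33.0344 -36.8753]
board x86 [-26.521  -58.3712] [-26.2162  58.7305] x102 [-41.4334 -59.1828] [-41.1242  59.6151]
head top edge .099 near/far [12.2359  1.6025] [-8.1201  1.6848] left [  0.6359 -13.2675] right [10.8858 11.6917]
```

The gap centre lies within 0.3 mm of the tool axis and the tool is aligned to the clamp. I'll descend, then half close.

```bash
python3 -m creep '[{"tx":0,"ty":0,"tz":0.055,"twist":0},{"tx":0,"ty":0,"tz":0.05,"twist":0},{"tx":0,"ty":0,"tz":0.03,"twist":0},{"tx":0,"ty":0,"tz":0,"twist":0}]'
python3 -m creep '[{"tx":0,"ty":0,"tz":0.015,"twist":0},{"tx":0,"ty":0,"tz":0.014,"twist":0},{"tx":0,"ty":0,"tz":0,"twist":0}]'
python3 -m creep '[{"tx":0,"ty":0,"tz":0,"twist":0},{"tx":0,"ty":0,"tz":0,"twist":0},{"tx":0,"ty":0,"tz":0,"twist":0},{"tx":0,"ty":0,"tz":0,"twist":0}]' 145 30
```

```text
time: 10.22
eef_pos: [0.5985, 0.121, 0.1115]
eef_rot: [-0.231, -3.128, 0.003]
ft_force: [-0.1, 0.2, 1.0]
grip_width: 0.0853
grip_force: 0.0
time: 10.6
eef_pos: [0.5997, 0.1212, 0.084]
eef_rot: [-0.229, -3.132, 0.001]
ft_force: [0.2, 0.1, -0.1]
grip_width: 0.0854
grip_force: 0.0
time: 11.1
eef_pos: [0.6004, 0.1213, 0.085]
eef_rot: [0.229, 3.133, 0.0]
ft_force: [-0.2, 0.0, 0.0]
grip_width: 0.0365
grip_force: 0.0
```

```bash
python3 -m creep '[{"tx":0,"ty":0.002,"tz":0.002,"twist":0},{"tx":0,"ty":0.002,"tz":0,"twist":0},{"tx":0,"ty":0,"tz":0,"twist":0}]'
python3 -m creep '[{"tx":0,"ty":0.001,"tz":-0.001,"twist":0},{"tx":0,"ty":0.001,"tz":-0.001,"twist":0},{"tx":0,"ty":0,"tz":0,"twist":0}]'
```

```text
time: 11.48
eef_pos: [0.6006, 0.1249, 0.0826]
eef_rot: [-0.229, -3.133, 0.001]
ft_force: [-1.8, -1.2, 0.7]
grip_width: 0.0369
grip_force: 0.8
time: 11.85
eef_pos: [0.6008, 0.126, 0.0845]
eef_rot: [-0.23, -3.132, 0.002]
ft_force: [-1.0, -4.9, -2.6]
grip_width: 0.0371
grip_force: 2.5
```

```bash
python3 -m creep '[{"tx":0,"ty":0.001,"tz":-0.001,"twist":0},{"tx":0,"ty":0.001,"tz":-0.001,"twist":0},{"tx":0,"ty":0,"tz":0,"twist":0}]'
python3 -m creep '[{"tx":0,"ty":0.001,"tz":-0.001,"twist":0},{"tx":0,"ty":0,"tz":0,"twist":0}]'
```

```text
time: 12.22
eef_pos: [0.6009, 0.127, 0.0861]
eef_rot: [-0.231, -3.132, 0.004]
ft_force: [0.3, -6.0, -4.6]
grip_width: 0.037
grip_force: 3.3
time: 12.48
eef_pos: [0.6009, 0.1275, 0.0868]
eef_rot: [-0.232, -3.131, 0.005]
ft_force: [-0.7, -7.3, -4.8]
grip_width: 0.0369
grip_force: 3.7
```

```bash
python3 -m creep '[{"tx":0,"ty":0.0015,"tz":0,"twist":0},{"tx":0,"ty":0.0015,"tz":0,"twist":0},{"tx":0,"ty":0,"tz":0,"twist":0}]'
python3 -m creep '[{"tx":0,"ty":0.002,"tz":0,"twist":0},{"tx":0,"ty":0,"tz":0,"twist":0}]'
python3 - <<'E'
from h import *
W=cam('wrist');st();i=r.get_image('wrist');cv2.imwrite('pics/w5.png',i)
x,y=proj(W,[.6003,.1213,.09])[0].round().astype(int);print(x,y)
cv2.imwrite('pics/w5c.png',cv2.resize(i[y-75:y+75,x-100:x+100],None,fx=4,fy=4,interpolation=cv2.INTER_CUBIC))
E
```

```text
time: 12.85
eef_pos: [0.601, 0.1277, 0.0868]
eef_rot: [-0.234, -3.13, 0.01]
ft_force: [-2.8, -13.2, -2.7]
grip_width: 0.037
grip_force: 6.4
time: 13.1
eef_pos: [0.601, 0.1279, 0.0869]
eef_rot: [-0.236, -3.129, 0.013]
ft_force: [-2.2, -16.5, -0.6]
grip_width: 0.0367
grip_force: 8.2
t 13.1 p [0.601  0.1279 0.0869] R [-0.9887  0.1499 -0.0043  0.1499  0.9887 -0.0081  0.0031 -0.0086 -1.    ] F [ -2.2423 -16.4556  -0.5521] w 0.0366713619078929 gf 8.167633325792849
266 293
```

View pics/w5c.png

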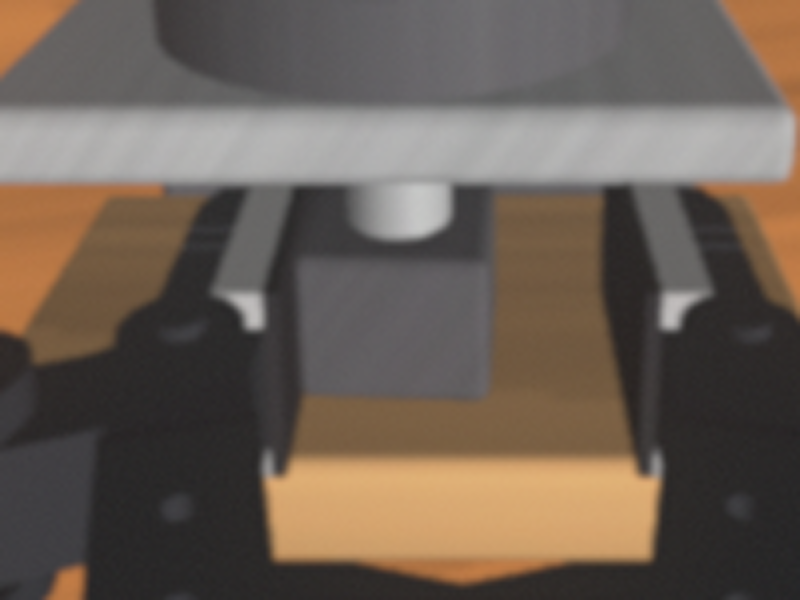

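The picture shows the head's top face level and its left flat flush against the left pad. The right pad is still clear. Now I'll close while following back.

```bash
python3 -m creep '[{"tx":0,"ty":-0.003,"tz":0,"twist":0},{"tx":0,"ty":-0.003,"tz":0,"twist":0},{"tx":0,"ty":-0.002,"tz":0,"twist":0},{"tx":0,"ty":0,"tz":0,"twist":0}]' 255 60
python3 -m creep '[{"tx":0,"ty":-0.002,"tz":0,"twist":0},{"tx":0,"ty":-0.002,"tz":0,"twist":0},{"tx":0,"ty":0,"tz":0,"twist":0}]'
```

```text
time: 13.65
eef_pos: [0.6, 0.1207, 0.0881]
eef_rot: [-0.236, -3.13, 0.011]
ft_force: [-4.8, -15.7, 6.6]
grip_width: 0.0211
grip_force: 58.8
time: 14.02
eef_pos: [0.6, 0.1206, 0.0881]
eef_rot: [-0.232, -3.132, 0.004]
ft_force: [-3.3, -8.0, 2.8]
grip_width: 0.0212
grip_force: 58.9
```

```bash
python3 -m creep '[{"tx":0,"ty":-0.002,"tz":0,"twist":0},{"tx":0,"ty":-0.002,"tz":0,"twist":0},{"tx":0,"ty":0,"tz":0,"twist":0}]' 255 100
python3 - <<'E'
from h import *
W=cam('wrist');st();i=r.get_image('wrist');cv2.imwrite('pics/w6.png',i)
x,y=proj(W,[.6003,.1213,.09])[0].round().astype(int);print(x,y)
a=cv2.resize(i[y-60:y+40,x-70:x+70],None,fx=4,fy=4,interpolation=cv2.INTER_CUBIC)
S=cam('scene');j=r.get_image('scene');u,v=proj(S,[.52,.13,.12])[0].round().astype(int)
b=cv2.resize(j[v-50:v+50,u-30:u+30],None,fx=4,fy=4,interpolation=cv2.INTER_CUBIC)
cv2.imwrite('pics/w6c.png',np.hstack([a,b]))
E
```

```text
time: 14.4
eef_pos: [0.6, 0.1204, 0.0882]
eef_rot: [0.228, 3.133, 0.002]
ft_force: [-2.9, -0.6, 3.5]
grip_width: 0.0207
grip_force: 98.0
t 14.4 p [0.6    0.1204 0.0882] R [-0.9895  0.1448  0.0003  0.1448  0.9895  0.0013 -0.0001  0.0013 -1.    ] F [-2.9024 -0.5504  3.4803] w 0.020659711678573854 gf 97.96143919229507
283 292
```

View pics/w6c.png

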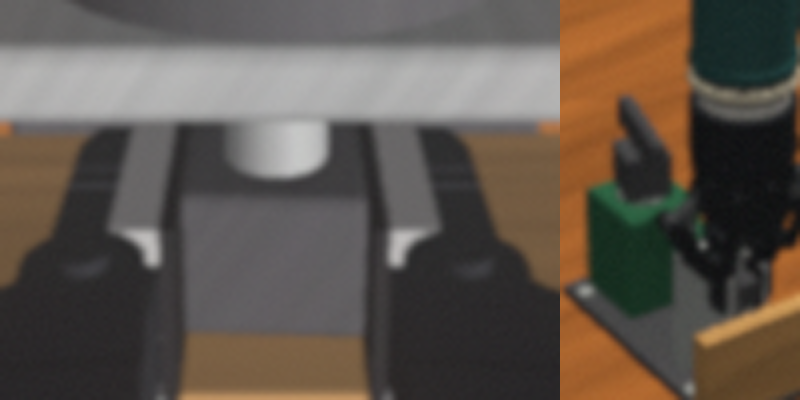

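The head is square and level between both pads, with its near top edge flat at crop row 195. Side load is about 0 and the tool is plumb. The handle sits fully down on the housing, so I'm handing in.

```bash
python3 -m creep '[{"tx":0,"ty":0,"tz":0,"twist":0},{"tx":0,"ty":0,"tz":0,"twist":0},{"tx":0,"ty":0,"tz":0,"twist":0}]'; python3 -c "
from station import r
print(r.hand_in())"
```

```text
time: 14.88
eef_pos: [0.6, 0.1203, 0.0882]
eef_rot: [0.228, 3.133, 0.002]
ft_force: [-3.0, 0.5, 6.1]
grip_width: 0.0204
grip_force: 98.2
the job is handed in; nothing more can be done
None
```

Job handed in at about 15 s: the handle is fully down on the spindle and released, and the gripper is still holding the bolt head with its side flats plumb; the hand-in call gave no verdict.

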